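# Load two cassettes into a spring magazine

## Task

Load the two white sample cassettes, one after the other and lying flat, into the spring magazine: set each in the mouth and press it down past the two retaining lips until it is caught under them. With the second, keep pressing by feel until the stack comes firmly up against the bottom stop (about 15 to 20 N; never force it with more than 35 N), then let go so that both stay caught under the lips. Leave the beaker and the wash bottle where they are.

Things in the scene. Friction and masses are not known exactly. Their poses are not given: they have to be found in the camera images.
- magazine: spring magazine, fixed to the worktop: grey base 124 x 72 x 8 mm (x, y, z), four aluminium corner posts, a steel retaining lip between the posts of each x end. Origin: centre of the base's underside, z up, x along the cassettes' 60 mm length, y across. Channel between the posts 63 mm (x) by 33 mm (y). More than 35 N between a cassette and the magazine counts as forcing.
- mouth (a point): on the axis at the mouth, 90 mm above the worktop. The posts flare outward from z = 80 to 90 mm. Both long sides (+y, -y) are open over the middle 47 mm of x, so fingers holding a cassette across its 30 mm width can come down outside it; posts and flare stay within 25 mm of the plane y = 0.
- lip_level (a point): on the axis, z = 60 mm: nominal undersides of the lips, which stick 5 mm into the channel and have slippery ramps on top. Their blocks are clamped up to 4 mm higher or lower in each run; this point does not show it. A cassette let go in the mouth rests flat on the ramps, underside nominally at z = 66 mm, top at 80 mm.
- first_caught (a point): on the axis, z = 46 mm: nominal underside of the upper caught cassette (+-4 mm with the lips). Pressing mid-top with 5 to 15 N spreads the sprung lips; they close over the cassette once its top is below their undersides. A sprung follower plate (2 to 5 N) lifts the stack against them.
- stack_low (a point): on the axis, z = 32 mm: nominal underside of the lower caught cassette (+-4 mm with the lips). The follower's hard bottom stop is hidden and varies: 2 to 14 mm below the second cassette's catching depth (16 to 28 mm below the first's). Near it press slowly (about 10 mm/s). Felt there, 8 N or more on the lower cassette counts as pressed home; let go, it springs back under the lips.
- cassette_a: sample cassette: a flat white plastic block with two rows of small grey slots on its top and a thin grey seam round it, 60 x 30 x 14 mm (own x, y, z), 40 g nominal; origin at the centre of its underside; z up; lies flat on the worktop at the start. The two cassettes are alike.
- cassette_b: sample cassette: a flat white plastic block with two rows of small grey slots on its top and a thin grey seam round it, 60 x 30 x 14 mm (own x, y, z), 40 g nominal; origin at the centre of its underside; z up; lies flat on the worktop at the start. The two cassettes are alike.
- beaker: empty glass beaker, 73 mm wide, 93 mm tall; origin at the centre of its underside; bystander
- wash: white wash bottle with blue cap and bent spout, 67 x 101 x 210 mm; origin at its underside; bystander
Mind the look-alikes: they are no part of the job. What is shaped like the cassette_b but brown or pink is not meant.

How it is judged:
By the outcome, as a careful person would: the job done as asked, in the order asked, and still so for the second after the job is handed in, with the robot touching nothing.
It also fails if it takes over 72 s, if anything falls off the work surface, if the arm or the gripper's body presses on something with over 40 N, if the wrist force passes 120 N, or if a joint passes its speed limit or range.

## Robot

A 6-joint arm with a two-finger parallel gripper is mounted at the origin on a cart in front of the work surface, level with it; the furniture and walls round the work are solid. World frame = base frame: x ahead of the robot, y to its left, z up, the work surface at z = 0. Lengths are in m, angles in rad, forces in N, time in s.
With the tool pointing down it reaches from about 0.3 to 0.875 m from the base axis. Payload 6.4 kg.
Tool frame: the origin (TCP) lies midway between the tips of the shut fingers; the grasp point (between the pads) lies 19 mm behind it; z points along the fingers, y is the line along which they close (so a half turn about z gives the same grasp; the last joint's range is limited). The gripper opens to 85 mm and grips with 20 to 120 N. Pads are 22 mm wide; open, the fingers measure 114 mm over their backs; the gripper's body (76 mm by 85 mm) begins 54 mm behind the grasp point. The pads swing forward as they close: fully open they stand 13 mm farther back than shut.
Start: joints at [0.99, 0.181, 1.607, -0, 1.354, -0.206], TCP at [0.21, 0.535, 0.231] pointing down, gripper open.
Joint ranges: [-2.99, 2.99], [-0.89, 2.07], [0.3, 2.58], [-1.14, 4.28], [0, 2.63], [-3.12, 3.12]. Speed limits (rad/s): [2.57, 2.57, 3.01, 3.14, 3.14, 3.14].

## Interface

Orientations are given as [roll, pitch, yaw] about the fixed x, y, z axes, in that order (R = Rz(yaw) Ry(pitch) Rx(roll)).
In Python, from cell import manip gives the robot as it stands.
- The arm moves only by the shell command python3 -m inch 'ROWS' [FORCE]. ROWS is JSON, a list of rows, each an object with "rot": the turn, a rotation vector about the tool's x, y, z in degrees, a list of three; "travel": the shift along the tool's x, y, z in mm, a list of three; "fingers": the gripper command: -1 is fully open, 1 is shut, values between are in proportion. In form: [{"rot": [wx, wy, wz], "travel": [dx, dy, dz], "fingers": fingers}, ...]. A call has 1 to 20 rows; each row is the pose to reach, as a shift and turn from the pose commanded when the call began, along the tool's axes at that moment; what a row does not reach only later rows make up. A row lasts 1/8 s, in which the tool goes at most 62.5 mm and 10.7 degrees, less where a joint would pass 70% of its speed; a pose out of reach is approached as far as the arm can. A call with a gripper value outside its range is refused whole. The fingers move at their own pace and stop on an object; FORCE is the grip in N (left out, the last holds). Time passes only in rows, so rows that repeat a pose let the fingers close. It gives the time, the measured TCP pose, the force, the opening and the grip force at its end, in the units of the state.
- manip.observe(): the state, without advancing time (a new reading comes with each control period).
- manip.read_camera(name): name is "side" or "top" or "wrist"; returns a dict with "frame" (420x560x3 uint8, red, green, blue), "mtx" (3x3 intrinsics, pixels), "rvec" (rotation vector, rad) and "tvec" (3), from world to camera coordinates, as OpenCV has them. Camera axes: x right, y down, z forward; pixel columns grow to the right and rows downward; lengths in m; the calibration is good to about 2 mm. A picture is of the moment at which its call begins. There is no depth.
- manip.job_done(): hands the job in; it is judged then, once.
The state is a dict: "t": time; "joint_pos": joint angles; "dq": joint speeds; "tau": joint torques, N m; "tcp_pos": TCP position; "tcp_rot": TCP orientation; "ft_force": force on the tool from outside, world axes, zero at the start; "wrist_torque": the same for the moment, N m; "width": finger opening in m; "grip_force": force on a finger pad.
Only numpy, scipy, OpenCV 4.12 (cv2) and the standard library are available. Lean on these libraries where they do the work, as an engineer would, in place of code of your own. Each camera call takes 0.05 s, during which the arm holds its last target. There are 200 camera calls.

## Working session

There is one attempt and no reset: what is moved stays moved. The work goes in short steps, Python scripts to look and compute and a shell command to move; the robot and the scene stay as the last step left them, time stands still between calls to the robot, and variables do not carry over. Pictures are saved under pics/ and viewed, at most 11 in all, crops included, and the job is handed in when it is done.

```bash
mkdir -p pics; ls; python3 - <<'E'
from cell import manip
import cv2,numpy as np,pickle
o=manip.observe();print(o)
d={}
for n in("side","top"):
    c=manip.read_camera(n);d[n]=c;R=cv2.Rodrigues(np.array(c['rvec'],float))[0]
    print(n,c['mtx'],-R.T@np.ravel(c['tvec']),R)
pickle.dump(d,open('d0.pkl','wb'))
im=np.hstack([d['top']['frame'],d['side']['frame']])[:,:,::-1]
cv2.imwrite('pics/top0.png',cv2.resize(d['top']['frame'][:,:,::-1],(800,600)))
cv2.imwrite('pics/side0.png',cv2.resize(d['side']['frame'][:,:,::-1],(800,600)))
E
```

```text
pics
{'t': 0.0, 'joint_pos': array([ 9.89708988e-01,  1.81569946e-01,  1.60804106e+00,  3.81289355e-06,
        1.35380873e+00, -2.06270792e-01]), 'dq': array([-6.25188852e-05,  1.51529293e-03,  3.78008178e-04, -5.48747797e-04,
       -1.25702900e-03,  1.48554074e-03]), 'tau': array([-4.98757236e-04, -4.44857633e+01, -3.51338446e+01, -2.89562749e-04,
        8.82898428e-03, -1.82126553e-05]), 'tcp_pos': array([0.21015355, 0.53460328, 0.23035194]), 'tcp_rot': array([-3.13980506e+00, -3.77850360e-04,  2.76677494e+00]), 'ft_force': array([ 0.00146458, -0.07828901, -0.61999993]), 'wrist_torque': array([-0.00321359,  0.00372812, -0.00086371]), 'grip_force': 0.0, 'width': 0.0854343059735657}
side [[533.95900679   0.         276.48266172]
 [  0.         533.95900679 206.27590455]
 [  0.           0.           1.        ]] [ 0.97028236 -0.87540316  0.79671637] [[ 0.88576024  0.46392827  0.01411957]
 [ 0.29956506 -0.54818234 -0.78086932]
 [-0.35452725  0.69589273 -0.62453482]]
top [[399.04825747   0.         282.30663887]
 [  0.         399.04825747 209.90462759]
 [  0.           0.           1.        ]] [ 0.35541472 -0.04069678  1.06876165] [[-0.04551032 -0.99896324  0.00112429]
 [-0.97792332  0.04432197 -0.20420958]
 [ 0.20394803 -0.01039312 -0.97892655]]
```

View pics/top0.png

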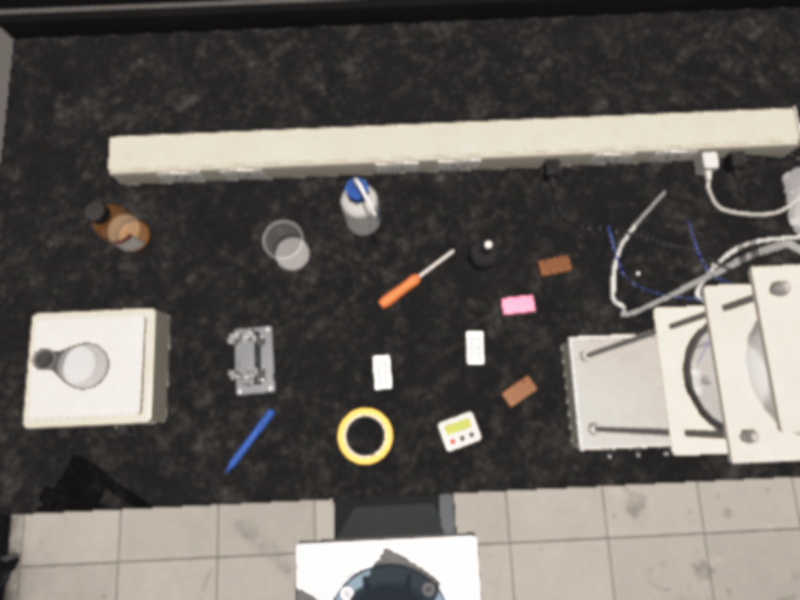

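View pics/side0.png

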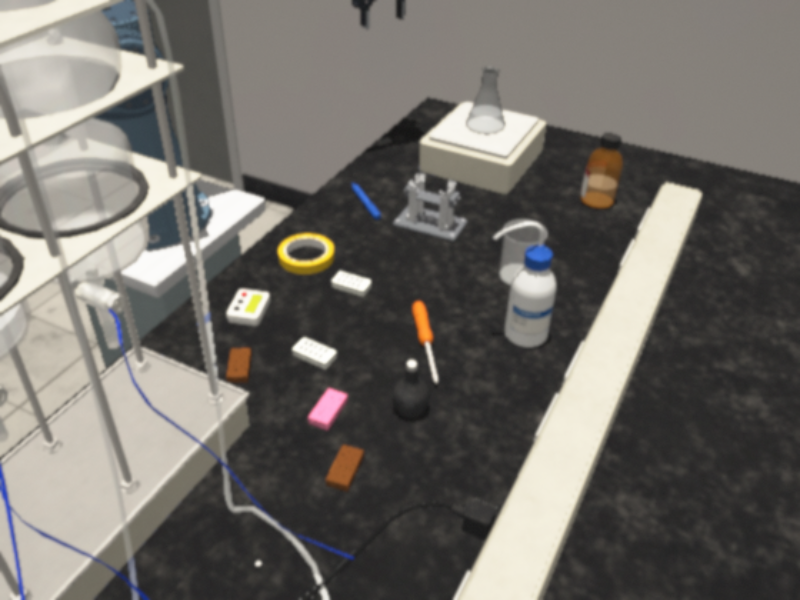

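Top view (800x600 px): white blocks with slots at (382,372) and (475,348) are the candidates. The look-alikes are brown at (555,265) and (519,390), pink at (518,304), and the white timer with its display at (460,430). The magazine is at (252,360), the beaker at (287,245) and the wash bottle at (360,207). Side view: white blocks at (351,283) and (315,352), magazine at (432,207). I choose the two plain white slotted blocks.

```bash
cat > h.py <<'E'
import cv2,numpy as np,pickle
from cell import manip
def ray(c,uv):
    R=cv2.Rodrigues(np.array(c['rvec'],float))[0];C=-R.T@np.ravel(c['tvec']).astype(float)
    d=R.T@np.linalg.inv(c['mtx'])@np.array([uv[0],uv[1],1.]);return C,d/np.linalg.norm(d)
def onz(c,uv,z):
    C,d=ray(c,uv);return C+d*(z-C[2])/d[2]
def tri(rs):
    A=sum(np.eye(3)-np.outer(d,d) for C,d in rs);b=sum((np.eye(3)-np.outer(d,d))@C for C,d in rs)
    p=np.linalg.solve(A,b);return p,[1e3*np.linalg.norm(np.cross(p-C,d)) for C,d in rs]
def proj(c,P):
    return cv2.projectPoints(np.array(P,float).reshape(-1,3),np.array(c['rvec'],float),np.array(c['tvec'],float),c['mtx'],None)[0].reshape(-1,2)
def blobs(f,lo,hi,amin,amax):
    m=cv2.inRange(cv2.cvtColor(f,cv2.COLOR_RGB2HSV),lo,hi)
    m=cv2.morphologyEx(m,cv2.MORPH_CLOSE,np.ones((3,3)))
    return [k for k in cv2.findContours(m,cv2.RETR_EXTERNAL,cv2.CHAIN_APPROX_NONE)[0] if amin<cv2.contourArea(k)<amax]
def cen(k):
    m=cv2.moments(k);return np.array([m['m10'],m['m01']])/m['m00']
def snap(n='wrist',f=None):
    c=manip.read_camera(n)
    if f: cv2.imwrite('pics/'+f,c['frame'][:,:,::-1])
    return c
E
python3 - <<'E'
from h import *
d=pickle.load(open('d0.pkl','rb'))
np.set_printoptions(precision=4,suppress=True)
T={}
for n in d:
    for k in blobs(d[n]['frame'],(0,0,150),(180,50,255),100,900):
        c=cen(k);print(n,c*800/560,cv2.contourArea(k),onz(d[n],c,.012),cv2.minAreaRect(k)[1:])
        T.setdefault(n,[]).append(c)
for a in T['top']:
    for b in T['side']:
        p,r=tri([ray(d['top'],a),ray(d['side'],b)])
        if max(r)<4: print(a*800/560,b*800/560,p,r)
# magazine base corners in top, z=8mm
for uv in [(268,326),(274,392),(237,394),(232,330)]: print(onz(d['top'],np.array(uv)*.7,.008))
print(onz(d['top'],(287*.7,240*.7),.09)) 
E
```

```text
side [  6.0977 589.6832] 118.0 [ 0.3902 -0.6675  0.012 ] ((13.0, 19.0), 0.0)
side [284.1905 538.4286] 185.0 [ 0.6233 -0.4693  0.012 ] ((96.37554931640625, 13.451266288757324), 40.91438674926758)
side [313.6138 350.1973] 315.0 [ 0.4794 -0.1784  0.012 ] ((29.15003204345703, 13.130644798278809), 23.198591232299805)
side [247.3528 304.4543] 473.0 [ 0.3274 -0.1377  0.012 ] ((27.125831604003906, 22.522661209106445), 9.462322235107422)
side [350.8343 281.0774] 238.0 [ 0.4426 -0.0042  0.012 ] ((26.66578483581543, 10.857210159301758), 17.35402488708496)
side [527.9618 281.6934] 605.0 [0.7058 0.1379 0.012 ] ((39.528465270996094, 22.45216941833496), 18.434947967529297)
side [  3.9492 268.631 ] 104.0 [-0.0916 -0.2571  0.012 ] ((22.0, 7.0), 90.0)
side [519.3444 226.2417] 111.5 [0.6335 0.291  0.012 ] ((9.077360153198242, 34.67304611206055), 81.11934661865234)
side [261.5264 224.3117] 477.0 [0.2108 0.0653 0.012 ] ((15.55634880065918, 44.547725677490234), 45.0)
side [ 21.0441 210.5246] 418.0 [-0.2123 -0.1142  0.012 ] ((30.357866287231445, 22.13594627380371), 71.56504821777344)
top [458.9285 430.8461
[... 522 characters left out ...]
2 ] ((27.33041000366211, 24.20693588256836), 38.65980529785156)
[458.9285 430.8461] [247.3528 304.4543] [ 0.3298 -0.1409  0.0152] [np.float64(0.278906382350458), np.float64(0.27890638235033316)]
[381.871 371.582] [350.8343 281.0774] [ 0.4428 -0.0059  0.0131] [np.float64(0.7205165714387819), np.float64(0.7205165714388199)]
[474.4201 347.0706] [313.6138 350.1973] [ 0.48   -0.1798  0.0133] [np.float64(0.27977280659916537), np.float64(0.2797728065991523)]
[360.548  202.7949] [527.9618 281.6934] [0.7371 0.0175 0.1051] [np.float64(0.12458437052754665), np.float64(0.12458437052749718)]
[0.5377 0.2047 0.008 ]
[0.4143 0.1934 0.008 ]
[0.4138 0.2612 0.008 ]
[0.5332 0.2723 0.008 ]
[0.6783 0.1522 0.09  ]
```

```bash
python3 -m inch '[{"rot":[0,0,-21.5],"travel":[-357,-184,-30],"fingers":-1},{"rot":[0,0,-21.5],"travel":[-357,-184,-30],"fingers":-1},{"rot":[0,0,-21.5],"travel":[-357,-184,-30],"fingers":-1},{"rot":[0,0,-21.5],"travel":[-357,-184,-30],"fingers":-1},{"rot":[0,0,-21.5],"travel":[-357,-184,-30],"fingers":-1},{"rot":[0,0,-21.5],"travel":[-357,-184,-30],"fingers":-1},{"rot":[0,0,-21.5],"travel":[-357,-184,-30],"fingers":-1},{"rot":[0,0,-21.5],"travel":[-357,-184,-30],"fingers":-1},{"rot":[0,0,-21.5],"travel":[-357,-184,-30],"fingers":-1},{"rot":[0,0,-21.5],"travel":[-357,-184,-30],"fingers":-1},{"rot":[0,0,-21.5],"travel":[-357,-184,-30],"fingers":-1}]' 60
python3 - <<'E'
from h import *
c=snap('wrist','mag1.png');pickle.dump(c,open('mag1.pkl','wb'))
print(proj(c,[[.475,.233,.008],[.475,.233,.09],[.4425,-.006,.014]]),ray(c,(280,210)))
E
```

```text
t: 1.48
tcp_pos: [0.4746, 0.2341, 0.2613]
tcp_rot: [3.142, -0.0, -3.139]
ft_force: [-0.1, 0.3, -0.2]
width: 0.0855
grip_force: 0.0
[[278.98730719 167.13463578]
 [279.0032182  182.77173206]
 [ 65.80990425 138.9747919 ]] (array([0.4038032 , 0.23277736, 0.40333551]), array([ 0.29806363,  0.00375412, -0.95453862]))
```

View pics/mag1.png

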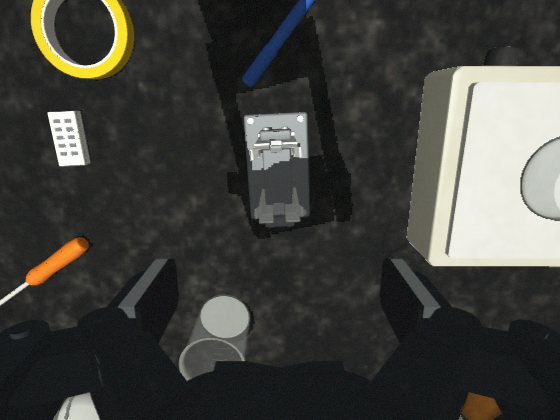

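Wrist view: magazine base spans about (246,113) to (309,222) px with posts and lip visible; a white slotted block at (68,138) is cassette A. I rectify both on their planes and crop the block with a magnified magazine.

```bash
cat >> h.py <<'E'
def rect(c,k,z):
    P=np.array([onz(c,p,z)[:2] for p in k.reshape(-1,2)])*1e3
    r=cv2.minAreaRect(P.astype(np.float32));(w,h),a=r[1],r[2]
    if w<h: a-=90
    return np.array(r[0]),sorted(r[1]),(a+90)%180-90
E
python3 - <<'E'
from h import *
c=pickle.load(open('mag1.pkl','rb'));f=c['frame']
for k in blobs(f,(0,0,130),(180,50,255),300,4000):
    print(cen(k),cv2.contourArea(k),rect(c,k,.014))
a=cv2.resize(f[95:245,225:335],None,fx=4,fy=4,interpolation=cv2.INTER_CUBIC)
a=np.clip(255*(a/255.)**.6,0,255).astype(np.uint8)
b=cv2.resize(f[100:175,35:100],None,fx=5,fy=5,interpolation=cv2.INTER_CUBIC)
o=np.zeros((600,440+325,3),np.uint8);o[:,:440]=a;o[:375,440:]=b
cv2.imwrite('pics/crop1.png',o[:,:,::-1])
E
```

```text
[ 78.41241379 408.89563218] 725.0 (array([819.60949707, -56.43219757]), [44.77239990234375, 60.65679168701172], -89.85565818846226)
[222.66707329 319.17505337] 1639.5 (array([712.8260498 , 152.69125366]), [80.00534057617188, 144.61727905273438], -24.595428466796875)
[275.3012005  138.00418085] 2790.5 (array([445.17245483, 229.90258789]), [60.43138122558594, 68.14789581298828], -86.9713134765625)
[ 66.11446854 137.88173954] 1406.5 (array([442.15432739,  -5.49486923]), [30.73980712890625, 59.815185546875], 2.5059597492218018)
[78.01046572 39.22291994] 318.5 (array([335.4949646 ,  26.68744659]), [63.15034103393555, 76.6877670288086], -89.89842155575752)
```

View pics/crop1.png

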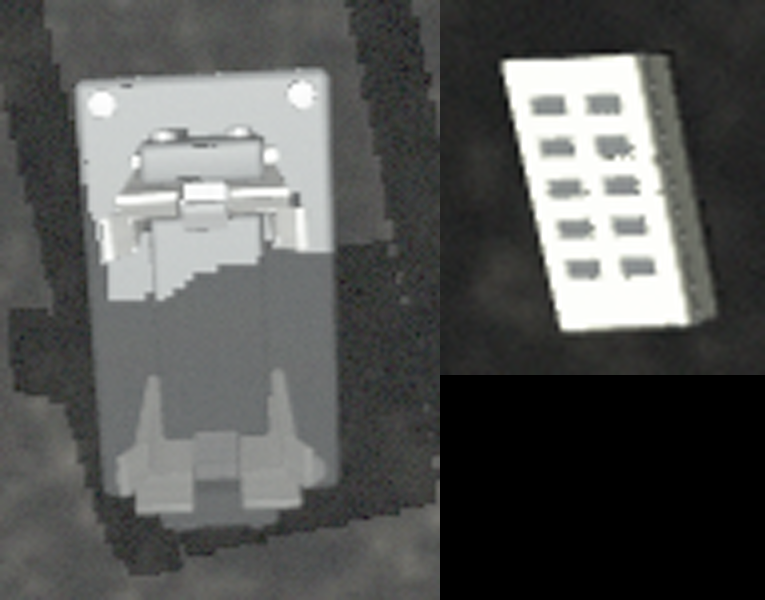

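The crop confirms the choice: white block, two rows of grey slots and a seam on its side. Base corners in the crop are at (77,80), (329,68), (338,487), (101,495).

```bash
python3 - <<'E'
from h import *
np.set_printoptions(precision=1,suppress=True)
c=pickle.load(open('mag1.pkl','rb'))
P=np.array([onz(c,np.array(p)/4-.375+(225,95),.008)[:2]*1e3 for p in [(77,80),(329,68),(338,487),(101,495)]])
print(P,P.mean(0));
for i in range(4):
    v=P[(i+1)%4]-P[i];print(np.linalg.norm(v),np.degrees(np.arctan2(*v[::-1])))
o=manip.observe();p=np.r_[o['tcp_pos'],o['tcp_rot'][2]];print(p*1e3, (442.2-p[0]*1e3,-5.5-p[1]*1e3))
E
```

```text
[[415.8 193.7]
 [412.5 263.9]
 [535.3 269.7]
 [538.  197.8]] [475.4 231.3]
70.30982219251226 92.74923207818263
122.93319370849835 2.6837097537045156
71.95387218226715 -87.84248848219863
122.2030009035322 -178.08573720295504
[  474.7   234.    261.3 -3139.5] (np.float64(-32.5488993558298), np.float64(-239.53044436502472))
```

```bash
python3 -m inch '[{"rot":[0,0,-2.4],"travel":[33,-239.4,40],"fingers":-1},{"rot":[0,0,-2.4],"travel":[33,-239.4,40],"fingers":-1},{"rot":[0,0,-2.4],"travel":[33,-239.4,40],"fingers":-1},{"rot":[0,0,-2.4],"travel":[33,-239.4,40],"fingers":-1},{"rot":[0,0,-2.4],"travel":[33,-239.4,40],"fingers":-1},{"rot":[0,0,-2.4],"travel":[33,-239.4,40],"fingers":-1},{"rot":[0,0,-2.4],"travel":[33,-239.4,60],"fingers":-1},{"rot":[0,0,-2.4],"travel":[33,-239.4,60],"fingers":-1}]'
python3 - <<'E'
from h import *
c=snap('wrist','casA.png')
for k in blobs(c['frame'],(0,0,130),(180,50,255),300,9000):
    print(cen(k),cv2.contourArea(k),rect(c,k,.014))
E
```

```text
t: 2.52
tcp_pos: [0.4417, -0.0043, 0.2004]
tcp_rot: [3.141, -0.002, -3.096]
ft_force: [-0.3, 0.4, 0.7]
width: 0.0853
grip_force: 0.0
[ 27.19413466 274.8992152 ] 1210.5 (array([ 556.79223633, -267.68145752]), [28.027345657348633, 58.11994934082031], -85.8114242553711)
[104.77724601 206.59916037] 1985.0 (array([ 478.14559937, -177.73789978]), [34.88240432739258, 63.22312927246094], -2.9754409790039062)
[277.74094049 177.75465985] 1761.5 (array([441.08395386,  -6.11594391]), [29.5904598236084, 60.041934967041016], 1.8442209959030151)
[323.16461036  55.56939691] 6281.5 (array([329.24899292,  28.8941555 ]), [76.51586151123047, 76.60209655761719], -87.42538142204285)
[131.43859823  47.33976198] 5055.5 (array([ 329.74002075, -140.59701538]), [54.22989273071289, 69.64372253417969], -72.90108680725098)
```

```bash
python3 -m inch '[{"rot":[0,0,0.4],"travel":[1,-0.8,62],"fingers":-1},{"rot":[0,0,0.4],"travel":[1,-0.8,124],"fingers":-1},{"rot":[0,0,0.4],"travel":[1,-0.8,170],"fingers":-1},{"rot":[0,0,0.4],"travel":[1,-0.8,190],"fingers":-1},{"rot":[0,0,0.4],"travel":[1,-0.8,199],"fingers":-1},{"rot":[0,0,0.4],"travel":[1,-0.8,199],"fingers":1},{"rot":[0,0,0.4],"travel":[1,-0.8,199],"fingers":1},{"rot":[0,0,0.4],"travel":[1,-0.8,199],"fingers":1},{"rot":[0,0,0.4],"travel":[1,-0.8,199],"fingers":1},{"rot":[0,0,0.4],"travel":[1,-0.8,199],"fingers":1},{"rot":[0,0,0.4],"travel":[1,-0.8,199],"fingers":1},{"rot":[0,0,0.4],"travel":[1,-0.8,199],"fingers":1}]' 60
```

```text
t: 4.08
tcp_pos: [0.4426, -0.0073, 0.0036]
tcp_rot: [-3.141, 0.002, -3.106]
ft_force: [0.1, 0.7, 6.6]
width: 0.0281
grip_force: 59.6
```

```bash
python3 -m inch '[{"rot":[0,0,0],"travel":[0,0,-50],"fingers":1},{"rot":[0,0,0],"travel":[0,0,-110],"fingers":1},{"rot":[0,0,0],"travel":[0,0,-160],"fingers":1},{"rot":[0,0,0],"travel":[0,0,-160],"fingers":1},{"rot":[0,0,0],"travel":[0,0,-160],"fingers":1}]' 60
python3 - <<'E'
from h import *
o=manip.observe();print(o['tcp_pos'],o['tcp_rot'],o['ft_force'])
c=snap('wrist','heldA.png');pickle.dump(c,open('heldA.pkl','wb'))
s=snap('side');pickle.dump(s,open('sheldA.pkl','wb'))
u=proj(s,[o['tcp_pos']])[0].astype(int);print(u)
f=s['frame'][max(0,u[1]-75):u[1]+55,max(0,u[0]-60):u[0]+60]
b=cv2.resize(f,None,fx=2,fy=2)
w=cv2.resize(c['frame'],(560,420)); 
o=np.zeros((420,800,3),np.uint8);o[:,:560]=w;o[:b.shape[0],560:560+b.shape[1]]=b[:,:240]
cv2.imwrite('pics/held.png',o[:,:,::-1])
E
```

```text
t: 4.7
tcp_pos: [0.4411, -0.007, 0.1621]
tcp_rot: [-3.142, 0.0, -3.106]
ft_force: [0.1, -0.2, -0.4]
width: 0.0282
grip_force: 59.5
[ 0.44114126 -0.00699847  0.16208685] [-3.14151435e+00  1.47021981e-04 -3.10629938e+00] [ 0.07858384 -0.18624573 -0.42452548]
[242 143]
```

View pics/held.png

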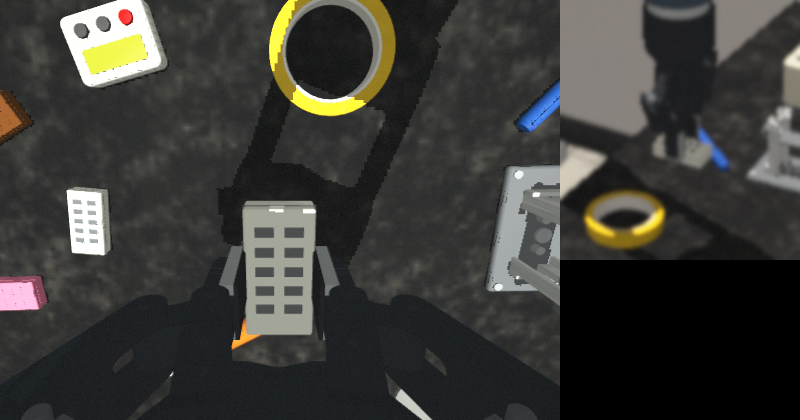

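Held flat: its top face spans (244,206) to (315,335) px in the wrist view and the pads grip its long sides centrally. Cassette B is at (88,221) and the magazine at (525,230).

```bash
python3 - <<'E'
from h import *
np.set_printoptions(precision=2,suppress=True)
c=pickle.load(open('heldA.pkl','rb'));o=manip.observe()
f=c['frame'];h=cv2.cvtColor(f,cv2.COLOR_RGB2HSV)
m=cv2.inRange(f,(135,135,120),(255,255,255));m[:,:240]=0;m[:,320:]=0;m[:200]=0
m=cv2.morphologyEx(m,cv2.MORPH_CLOSE,np.ones((15,9)))
k=max(cv2.findContours(m,0,1)[0],key=cv2.contourArea);print(cv2.boundingRect(k),cv2.minAreaRect(k))
for z in(.168,.171,.174,.177): print(z,rect(c,k,z))
print(o['tcp_pos']*1e3,np.degrees(o['tcp_rot']))
for k in blobs(f,(0,0,130),(180,50,255),800,9000): print(cen(k),cv2.contourArea(k),rect(c,k,.014))
E
```

```text
(243, 201, 73, 134) ((279.0, 267.5), (133.0, 72.0), 90.0)
0.168 (array([441.04,  -8.31]), [30.300962448120117, 64.18990325927734], 2.012310266494751)
0.171 (array([439.48,  -8.36]), [29.633378982543945, 62.77567672729492], 2.0123047828674316)
0.174 (array([437.92,  -8.41]), [28.96579360961914, 61.361446380615234], 2.0123093128204346)
0.177 (array([436.36,  -8.46]), [28.298213958740234, 59.94724655151367], 2.012308120727539)
[440.32  -6.75 160.83] [ 179.95   -0.15 -177.98]
[278.68 266.06] 8846.5 (array([521.04,  -5.71]), [64.6838607788086, 136.7824249267578], 2.0128490924835205)
[ 88.3  220.48] 2500.5 (array([ 478.01, -177.4 ]), [35.39878463745117, 63.250675201416016], -3.0356369018554688)
[517.55 222.89] 3459.5 (array([473.01, 223.87]), [67.22948455810547, 119.03068542480469], 2.9438507556915283)
[112.48  41.5 ] 6386.0 (array([ 329.45, -140.7 ]), [54.489768981933594, 69.90765380859375], -72.72304725646973)
```

```bash
python3 -m inch '[{"rot":[0,0,-0.4],"travel":[-43,237,0],"fingers":1},{"rot":[0,0,-0.4],"travel":[-43,237,0],"fingers":1},{"rot":[0,0,-0.4],"travel":[-43,237,0],"fingers":1},{"rot":[0,0,-0.4],"travel":[-43,237,0],"fingers":1},{"rot":[0,0,-0.4],"travel":[-43,237,0],"fingers":1},{"rot":[0,0,-0.4],"travel":[-43,237,0],"fingers":1},{"rot":[0,0,-0.4],"travel":[-43,237,0],"fingers":1},{"rot":[0,0,-0.4],"travel":[-43,237,0],"fingers":1}]'
python3 - <<'E'
from h import *
o=manip.observe();print(o['tcp_pos']*1e3,np.degrees(o['tcp_rot']),o['ft_force'])
d={n:snap(n) for n in('wrist','side','top')};pickle.dump(d,open('hov.pkl','wb'))
w=d['wrist']['frame'];a=cv2.resize(w[60:360,170:390],None,fx=2,fy=2,interpolation=cv2.INTER_CUBIC)
u=proj(d['side'],[[.475,.232,.1]])[0].astype(int)
b=cv2.resize(d['side']['frame'][u[1]-55:u[1]+45,u[0]-45:u[0]+45],None,fx=4,fy=4,interpolation=cv2.INTER_CUBIC)
print(u)
o=np.zeros((600,800,3),np.uint8);o[:,:440]=a;o[:400,440:]=b
cv2.imwrite('pics/hov.png',o[:,:,::-1])
E
```

```text
t: 5.8
tcp_pos: [0.4762, 0.2302, 0.1622]
tcp_rot: [-3.141, -0.0, -3.101]
ft_force: [0.3, 0.7, -0.0]
width: 0.0284
grip_force: 59.6
[476.15160524 230.18076073 162.1544246 ] [-1.79992317e+02 -1.64078348e-02 -1.77682675e+02] [ 0.30555207  0.72726551 -0.00774054]
[301 124]
```

View pics/hov.png

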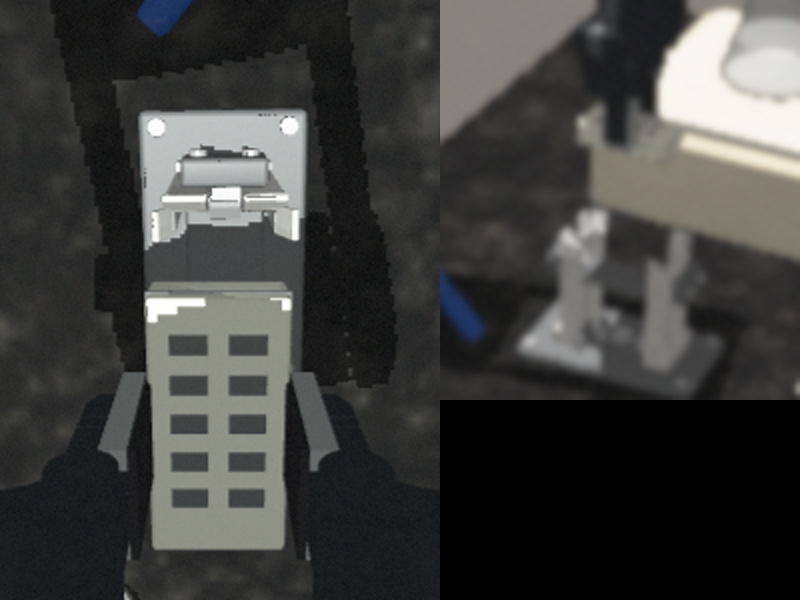

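Wrist crop: the cassette's axis is at column ~219, the post tops are centred at ~225 (151..299, row ~225), the bolts are at (156,127) and (289,127), and the base corners at (139,111) and (305,111). In the side crop the cassette hangs above the posts.

```bash
python3 - <<'E'
from h import *
np.set_printoptions(precision=1,suppress=True)
d=pickle.load(open('hov.pkl','rb'));c=d['wrist'];print(c['mtx'][0],ray(c,(280,210)))
full=lambda p:np.array(p)/2-.25+(170,60)
o=manip.observe();T=o['tcp_pos'];y=o['tcp_rot'][2]
ex=np.array([np.cos(y),np.sin(y)]);ey=np.array([np.sin(y),-np.cos(y)])
def rep(n,p,z):
    q=onz(c,full(p),z);v=q[:2]-T[:2];print(n,z,'world',q[:2]*1e3,'tool',np.array([v@ex,v@ey])*1e3)
for p in [(139,111),(305,111)]: rep('basecorner',p,.008)
for p in [(156,127),(289,127)]: rep('bolt',p,.009)
for p in [(151,212),(299,210),(163,200),(290,199)]: rep('post',p,.09)
for p in [(147,297),(291,299),(152,548),(286,548)]: rep('cass',p,.173)
# slots of cassette: centre lines
for p in [(188,345),(248,345),(190,498),(247,498)]: rep('slot',p,.173)
E
```

```text
[343.3   0.  278.7] (array([0.4, 0.2, 0.3]), array([ 0.3,  0. , -1. ]))
basecorner 0.008 world [416.2 193.3] tool [ 61.6 -34.8]
basecorner 0.008 world [413.4 262.7] tool [61.5 34.6]
bolt 0.009 world [422.4 200.6] tool [ 55.1 -27.8]
bolt 0.009 world [420.1 256.4] tool [55.1 28. ]
post 0.09 world [443.9 206.4] tool [ 33.3 -22.8]
post 0.09 world [441.4 253. ] tool [33.9 23.8]
post 0.09 world [440.  210.2] tool [ 37.1 -19. ]
post 0.09 world [438.  249.9] tool [37.4 20.8]
cass 0.173 world [446.2 213.5] tool [ 30.8 -15.9]
cass 0.173 world [445.4 242.3] tool [30.3 12.9]
cass 0.173 world [504.9 215.3] tool [-27.9 -16.5]
cass 0.173 world [503.7 245.2] tool [-27.9  13.5]
slot 0.173 world [456.1 222. ] tool [20.5 -7.8]
slot 0.173 world [455.6 234.2] tool [20.5  4.4]
slot 0.173 world [491.8 223.4] tool [-15.2  -7.8]
slot 0.173 world [491.2 235.9] tool [-15.2   4.6]
```

```bash
python3 -m inch '[{"rot":[0,0,0],"travel":[-0.7,2,0],"fingers":1},{"rot":[0,0,0],"travel":[-0.7,2,30],"fingers":1},{"rot":[0,0,0],"travel":[-0.7,2,55],"fingers":1},{"rot":[0,0,0],"travel":[-0.7,2,66],"fingers":1},{"rot":[0,0,0],"travel":[-0.7,2,70],"fingers":1},{"rot":[0,0,0],"travel":[-0.7,2,72],"fingers":1},{"rot":[0,0,0],"travel":[-0.7,2,74],"fingers":1},{"rot":[0,0,0],"travel":[-0.7,2,74],"fingers":1}]'
python3 -m inch '[{"rot":[0,0,0],"travel":[0,0,1.5],"fingers":1},{"rot":[0,0,0],"travel":[0,0,3],"fingers":1},{"rot":[0,0,0],"travel":[0,0,4],"fingers":1},{"rot":[0,0,0],"travel":[0,0,4],"fingers":1}]'
```

```text
t: 6.95
tcp_pos: [0.477, 0.2334, 0.0887]
tcp_rot: [3.141, 0.001, -3.099]
ft_force: [0.4, -0.2, -0.1]
width: 0.0283
grip_force: 59.6
t: 7.45
tcp_pos: [0.4766, 0.2333, 0.0841]
tcp_rot: [-3.142, -0.0, -3.099]
ft_force: [-0.2, 0.1, -0.1]
width: 0.0284
grip_force: 59.6
```

```bash
python3 - <<'E'
from h import *
d={n:snap(n) for n in('wrist','side')};pickle.dump(d,open('mouth.pkl','wb'))
w=d['wrist']['frame'];a=cv2.resize(w[60:360,170:390],None,fx=2,fy=2,interpolation=cv2.INTER_CUBIC)
b=cv2.resize(d['side']['frame'][69:169,256:346],None,fx=4,fy=4,interpolation=cv2.INTER_CUBIC)
o=np.zeros((600,800,3),np.uint8);o[:,:440]=a;o[:400,440:]=b
cv2.imwrite('pics/mouth.png',o[:,:,::-1])
E
```

```text
(no output)
```

View pics/mouth.png

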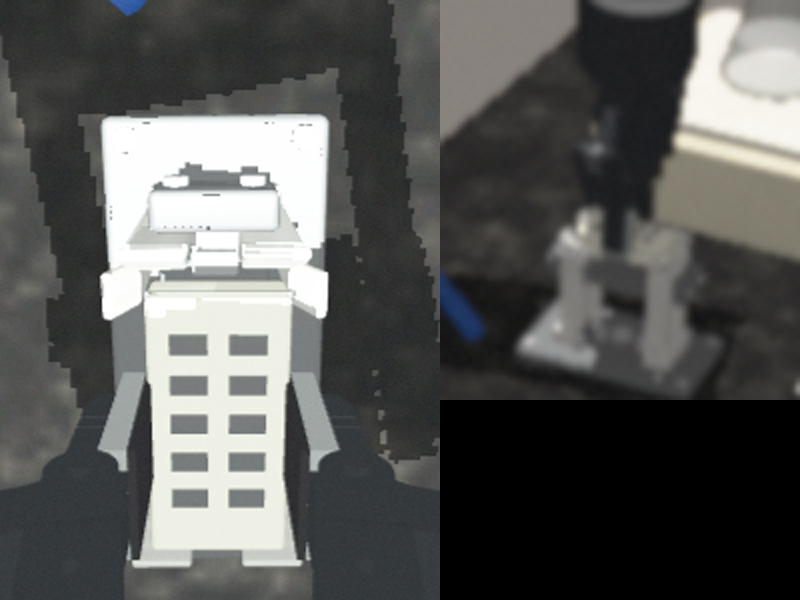

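Wrist crop: the cassette (columns 147–291, centre 219) sits between the near flares (103–143 and 288–327, centre ~215) and the far ones (133–193 and 242–302, centre 217.5). So it is about 0.6 mm too far in +y. I shift it and lower slowly.

```bash
python3 -m inch '[{"rot":[0,0,0],"travel":[0,-0.6,1],"fingers":1},{"rot":[0,0,0],"travel":[0,-0.6,2.5],"fingers":1},{"rot":[0,0,0],"travel":[0,-0.6,4],"fingers":1},{"rot":[0,0,0],"travel":[0,-0.6,4],"fingers":1}]'
python3 -m inch '[{"rot":[0,0,0],"travel":[0,0,1.5],"fingers":1},{"rot":[0,0,0],"travel":[0,0,3],"fingers":1},{"rot":[0,0,0],"travel":[0,0,4],"fingers":1},{"rot":[0,0,0],"travel":[0,0,4],"fingers":1}]'
```

```text
t: 8.05
tcp_pos: [0.4766, 0.2327, 0.0801]
tcp_rot: [-3.142, -0.0, -3.099]
ft_force: [0.2, -1.0, 0.8]
width: 0.0285
grip_force: 59.6
t: 8.55
tcp_pos: [0.4766, 0.2327, 0.0762]
tcp_rot: [-3.142, -0.0, -3.099]
ft_force: [-0.5, -0.2, 0.0]
width: 0.0281
grip_force: 59.6
```

```bash
python3 -m inch '[{"rot":[0,0,0],"travel":[0,0,1.5],"fingers":1},{"rot":[0,0,0],"travel":[0,0,3],"fingers":1},{"rot":[0,0,0],"travel":[0,0,3],"fingers":1}]'
python3 -m inch '[{"rot":[0,0,0],"travel":[0,0,1],"fingers":1},{"rot":[0,0,0],"travel":[0,0,2],"fingers":1},{"rot":[0,0,0],"travel":[0,0,2],"fingers":1}]'
```

```text
t: 8.93
tcp_pos: [0.4766, 0.2327, 0.0731]
tcp_rot: [-3.142, -0.0, -3.099]
ft_force: [-0.5, -0.0, 0.4]
width: 0.0285
grip_force: 59.6
t: 9.3
tcp_pos: [0.4766, 0.2327, 0.0713]
tcp_rot: [3.142, -0.0, -3.099]
ft_force: [-2.3, 1.3, 1.2]
width: 0.028
grip_force: 59.8
```

```bash
python3 -m inch '[{"rot":[0,0,0],"travel":[0,0,1],"fingers":1},{"rot":[0,0,0],"travel":[0,0,2],"fingers":1},{"rot":[0,0,0],"travel":[0,0,2],"fingers":1}]'
```

```text
t: 9.68
tcp_pos: [0.4771, 0.2328, 0.0696]
tcp_rot: [3.141, 0.001, -3.099]
ft_force: [-0.4, 0.5, 4.1]
width: 0.028
grip_force: 60.1
```

```bash
python3 -m inch '[{"rot":[0,0,0],"travel":[0,0,2],"fingers":1},{"rot":[0,0,0],"travel":[0,0,4],"fingers":1},{"rot":[0,0,0],"travel":[0,0,4],"fingers":1}]'
python3 -m inch '[{"rot":[0,0,0],"travel":[0,0,2],"fingers":1},{"rot":[0,0,0],"travel":[0,0,4],"fingers":1},{"rot":[0,0,0],"travel":[0,0,4],"fingers":1}]'
```

```text
t: 10.05
tcp_pos: [0.4762, 0.2326, 0.0647]
tcp_rot: [-3.141, -0.001, -3.099]
ft_force: [0.3, 1.8, -0.0]
width: 0.0283
grip_force: 59.7
t: 10.42
tcp_pos: [0.4766, 0.2327, 0.061]
tcp_rot: [-3.142, -0.0, -3.099]
ft_force: [-0.9, 0.5, 1.2]
width: 0.0281
grip_force: 59.8
```

```bash
python3 -m inch '[{"rot":[0,0,0],"travel":[0,0,2],"fingers":1},{"rot":[0,0,0],"travel":[0,0,4],"fingers":1},{"rot":[0,0,0],"travel":[0,0,4],"fingers":1}]'
python3 -m inch '[{"rot":[0,0,0],"travel":[0,0,2],"fingers":1},{"rot":[0,0,0],"travel":[0,0,4],"fingers":1},{"rot":[0,0,0],"travel":[0,0,4],"fingers":1}]'
python3 -m inch '[{"rot":[0,0,0],"travel":[0,0,2],"fingers":1},{"rot":[0,0,0],"travel":[0,0,3],"fingers":1},{"rot":[0,0,0],"travel":[0,0,3],"fingers":1}]'
```

```text
t: 10.8
tcp_pos: [0.4766, 0.2327, 0.0571]
tcp_rot: [-3.142, -0.0, -3.099]
ft_force: [-0.9, 0.0, 1.6]
width: 0.0286
grip_force: 59.8
t: 11.18
tcp_pos: [0.4767, 0.2327, 0.0531]
tcp_rot: [3.142, -0.0, -3.099]
ft_force: [0.7, -1.0, 0.7]
width: 0.0283
grip_force: 59.8
t: 11.55
tcp_pos: [0.4768, 0.2328, 0.0502]
tcp_rot: [3.142, 0.0, -3.099]
ft_force: [-0.5, -0.3, 3.0]
width: 0.028
grip_force: 60.0
```

```bash
python3 -m inch '[{"rot":[0,0,0],"travel":[0,0,1.5],"fingers":1},{"rot":[0,0,0],"travel":[0,0,3],"fingers":1},{"rot":[0,0,0],"travel":[0,0,3],"fingers":1}]'
python3 -m inch '[{"rot":[0,0,0],"travel":[0,0,1.5],"fingers":1},{"rot":[0,0,0],"travel":[0,0,3],"fingers":1},{"rot":[0,0,0],"travel":[0,0,3],"fingers":1}]'
python3 - <<'E'
from h import *
d={n:snap(n) for n in('wrist','side')};pickle.dump(d,open('press1.pkl','wb'))
w=d['wrist']['frame'];a=cv2.resize(w[60:360,170:390],None,fx=2,fy=2,interpolation=cv2.INTER_CUBIC)
b=cv2.resize(d['side']['frame'][69:169,256:346],None,fx=4,fy=4,interpolation=cv2.INTER_CUBIC)
o=np.zeros((600,800,3),np.uint8);o[:,:440]=a;o[:400,440:]=b
cv2.imwrite('pics/press1.png',o[:,:,::-1])
E
```

```text
t: 11.92
tcp_pos: [0.4768, 0.2327, 0.0472]
tcp_rot: [3.142, 0.0, -3.099]
ft_force: [-1.4, -1.2, 4.3]
width: 0.0283
grip_force: 60.0
t: 12.3
tcp_pos: [0.4768, 0.2327, 0.0442]
tcp_rot: [3.142, 0.0, -3.099]
ft_force: [-0.7, -0.5, 3.0]
width: 0.028
grip_force: 60.0
```

View pics/press1.png

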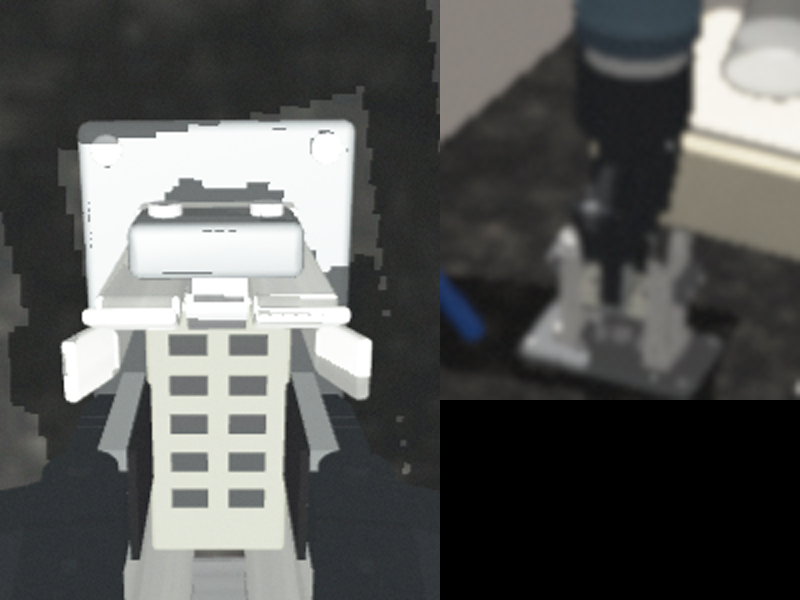

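Lip tongue at (190–248, 278–328) now overlaps the cassette's near end and only the follower's ~3 N is felt, so it is under the lips. I go 2 mm deeper, release and rise.

```bash
python3 -m inch '[{"rot":[0,0,0],"travel":[0,0,2],"fingers":1},{"rot":[0,0,0],"travel":[0,0,2],"fingers":1},{"rot":[0,0,0],"travel":[0,0,2],"fingers":-0.3},{"rot":[0,0,0],"travel":[0,0,2],"fingers":-0.3},{"rot":[0,0,0],"travel":[0,0,2],"fingers":-0.3},{"rot":[0,0,0],"travel":[0,0,2],"fingers":-0.3},{"rot":[0,0,0],"travel":[0,0,-20],"fingers":-0.3},{"rot":[0,0,0],"travel":[0,0,-60],"fingers":-0.3},{"rot":[0,0,0],"travel":[0,0,-110],"fingers":-1},{"rot":[0,0,0],"travel":[0,0,-118],"fingers":-1},{"rot":[0,0,0],"travel":[0,0,-118],"fingers":-1}]'
python3 - <<'E'
from h import *
d={n:snap(n) for n in('wrist','side')};pickle.dump(d,open('rel1.pkl','wb'))
o=manip.observe();print(o['tcp_pos']*1e3,np.degrees(o['tcp_rot']))
w=d['wrist']['frame'];a=cv2.resize(w[60:360,170:390],None,fx=2,fy=2,interpolation=cv2.INTER_CUBIC)
b=cv2.resize(d['side']['frame'][69:169,256:346],None,fx=4,fy=4,interpolation=cv2.INTER_CUBIC)
o=np.zeros((600,800,3),np.uint8);o[:,:440]=a;o[:400,440:]=b
cv2.imwrite('pics/rel1.png',o[:,:,::-1])
E
```

```text
t: 13.78
tcp_pos: [0.4769, 0.2328, 0.1626]
tcp_rot: [3.141, 0.001, -3.099]
ft_force: [0.1, -0.3, -1.0]
width: 0.0856
grip_force: 0.0
[475.65232865 232.48196851 160.71641949] [-1.79972885e+02 -1.49088736e-01 -1.77573837e+02]
```

View pics/rel1.png

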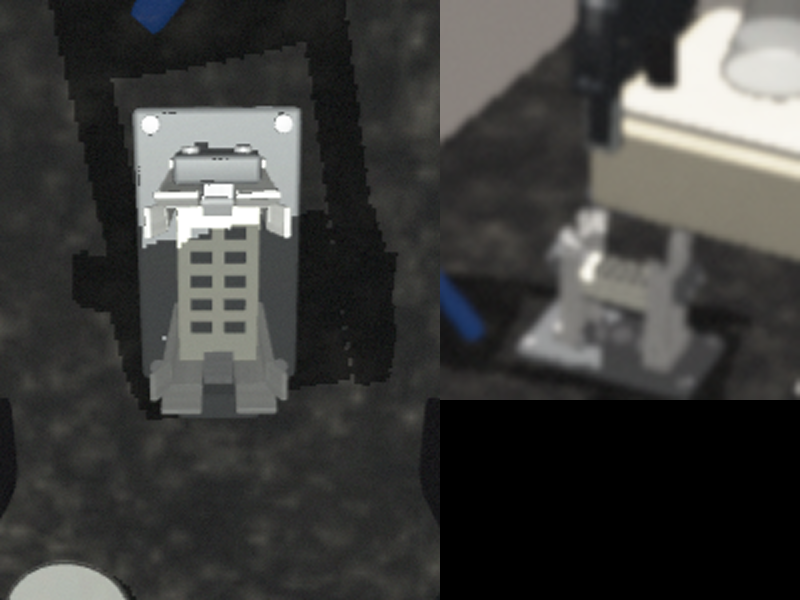

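Released: cassette 1 is flat under both lip tongues (near ~(218,200), far ~(218,365)). Next, cassette B.

```bash
python3 -m inch '[{"rot":[0,0,5.4],"travel":[14,-412,0],"fingers":-1},{"rot":[0,0,5.4],"travel":[14,-412,0],"fingers":-1},{"rot":[0,0,5.4],"travel":[14,-412,0],"fingers":-1},{"rot":[0,0,5.4],"travel":[14,-412,0],"fingers":-1},{"rot":[0,0,5.4],"travel":[14,-412,0],"fingers":-1},{"rot":[0,0,5.4],"travel":[14,-412,0],"fingers":-1},{"rot":[0,0,5.4],"travel":[14,-412,0],"fingers":-1},{"rot":[0,0,5.4],"travel":[14,-412,0],"fingers":-1},{"rot":[0,0,5.4],"travel":[14,-412,0],"fingers":-1},{"rot":[0,0,5.4],"travel":[14,-412,0],"fingers":-1},{"rot":[0,0,5.4],"travel":[14,-412,0],"fingers":-1}]'
python3 - <<'E'
from h import *
np.set_printoptions(precision=2,suppress=True)
c=snap('wrist');o=manip.observe();T=o['tcp_pos']*1e3;y=o['tcp_rot'][2];print(T,np.degrees(o['tcp_rot']))
for k in blobs(c['frame'],(0,0,130),(180,50,255),800,9000):
    p,s,a=rect(c,k,.014);v=p-T[:2]
    print(cen(k),p,s,a,'tool',v@[np.cos(y),np.sin(y)],v@[np.sin(y),-np.cos(y)])
E
```

```text
t: 15.25
tcp_pos: [0.4802, -0.1783, 0.1622]
tcp_rot: [3.141, -0.0, 3.091]
ft_force: [-0.3, 0.1, 0.2]
width: 0.0853
grip_force: 0.0
[ 480.29 -178.51  162.27] [180.    -0.   177.11]
[198.18 271.33] [ 556.23 -259.45] [28.235334396362305, 41.61662673950195] -85.85626173019409 tool -79.91901076349544 -77.01803499073593
[277.54 185.71] [ 478.57 -180.6 ] [29.668214797973633, 59.690547943115234] -2.8532180786132812 tool 1.61412539230609 -2.1746554179085007
[317.59  19.26] [ 350.63 -140.06] [28.247873306274414, 71.67279052734375] 87.09974670410156 tool 131.43621077824181 31.871771213047005
```

```bash
python3 -m inch '[{"rot":[0,0,0],"travel":[1.6,-1,60],"fingers":-1},{"rot":[0,0,0],"travel":[1.6,-1,115],"fingers":-1},{"rot":[0,0,0],"travel":[1.6,-1,145],"fingers":-1},{"rot":[0,0,0],"travel":[1.6,-1,160],"fingers":-1},{"rot":[0,0,0],"travel":[1.6,-1,160],"fingers":1},{"rot":[0,0,0],"travel":[1.6,-1,160],"fingers":1},{"rot":[0,0,0],"travel":[1.6,-1,160],"fingers":1},{"rot":[0,0,0],"travel":[1.6,-1,160],"fingers":1},{"rot":[0,0,0],"travel":[1.6,-1,160],"fingers":1},{"rot":[0,0,0],"travel":[1.6,-1,160],"fingers":1},{"rot":[0,0,0],"travel":[1.6,-1,160],"fingers":1}]' 60
python3 -m inch '[{"rot":[0,0,0],"travel":[0,0,-50],"fingers":1},{"rot":[0,0,0],"travel":[0,0,-110],"fingers":1},{"rot":[0,0,0],"travel":[0,0,-160],"fingers":1},{"rot":[0,0,0],"travel":[0,0,-160],"fingers":1},{"rot":[0,0,0],"travel":[0,0,-160],"fingers":1}]' 60
python3 - <<'E'
from h import *
o=manip.observe();print(o['tcp_pos'],o['tcp_rot'])
c=snap('wrist');pickle.dump(c,open('heldB.pkl','wb'))
for n in('heldA','heldB'):
    c=pickle.load(open(n+'.pkl','rb'));m=cv2.inRange(c['frame'],(135,135,120),(255,255,255));m[:,:240]=0;m[:,320:]=0;m[:195]=0
    m=cv2.morphologyEx(m,cv2.MORPH_CLOSE,np.ones((15,9)))
    k=max(cv2.findContours(m,0,1)[0],key=cv2.contourArea);print(n,cv2.boundingRect(k),cv2.minAreaRect(k))
E
```

```text
t: 16.68
tcp_pos: [0.4799, -0.1813, 0.004]
tcp_rot: [-3.14, 0.003, 3.09]
ft_force: [-0.8, 1.0, 6.0]
width: 0.0281
grip_force: 59.9
t: 17.3
tcp_pos: [0.4782, -0.1802, 0.1621]
tcp_rot: [-3.142, 0.0, 3.09]
ft_force: [0.2, -0.7, -0.9]
width: 0.0282
grip_force: 59.5
[ 0.47820835 -0.18021647  0.16214766] [-3.14151351e+00  1.02519279e-04  3.08966331e+00]
heldA (243, 201, 73, 134) ((279.0, 267.5), (133.0, 72.0), 90.0)
heldB (243, 201, 73, 133) ((279.0, 267.0), (132.0, 72.0), 90.0)
```

```bash
python3 -m inch '[{"rot":[0,0,-5.4],"travel":[23,412.3,0],"fingers":1},{"rot":[0,0,-5.4],"travel":[23,412.3,0],"fingers":1},{"rot":[0,0,-5.4],"travel":[23,412.3,0],"fingers":1},{"rot":[0,0,-5.4],"travel":[23,412.3,0],"fingers":1},{"rot":[0,0,-5.4],"travel":[23,412.3,0],"fingers":1},{"rot":[0,0,-5.4],"travel":[23,412.3,0],"fingers":1},{"rot":[0,0,-5.4],"travel":[23,412.3,0],"fingers":1},{"rot":[0,0,-5.4],"travel":[23,412.3,0],"fingers":1},{"rot":[0,0,-5.4],"travel":[23,412.3,0],"fingers":1},{"rot":[0,0,-5.4],"travel":[23,412.3,0],"fingers":1},{"rot":[0,0,-5.4],"travel":[23,412.3,0],"fingers":1},{"rot":[0,0,-5.4],"travel":[23,412.3,0],"fingers":1}]'
```

```text
t: 18.85
tcp_pos: [0.4772, 0.2319, 0.1624]
tcp_rot: [3.142, 0.0, -3.101]
ft_force: [-0.4, -0.2, 0.8]
width: 0.0282
grip_force: 59.6
```

```bash
python3 -m inch '[{"rot":[0,0,0],"travel":[0.4,0.7,0],"fingers":1},{"rot":[0,0,0],"travel":[0.4,0.7,30],"fingers":1},{"rot":[0,0,0],"travel":[0.4,0.7,55],"fingers":1},{"rot":[0,0,0],"travel":[0.4,0.7,68],"fingers":1},{"rot":[0,0,0],"travel":[0.4,0.7,74],"fingers":1},{"rot":[0,0,0],"travel":[0.4,0.7,78],"fingers":1},{"rot":[0,0,0],"travel":[0.4,0.7,82],"fingers":1},{"rot":[0,0,0],"travel":[0.4,0.7,84],"fingers":1},{"rot":[0,0,0],"travel":[0.4,0.7,84],"fingers":1}]'
python3 -m inch '[{"rot":[0,0,0],"travel":[0,0,2],"fingers":1},{"rot":[0,0,0],"travel":[0,0,4],"fingers":1},{"rot":[0,0,0],"travel":[0,0,5],"fingers":1},{"rot":[0,0,0],"travel":[0,0,5],"fingers":1}]'
```

```text
t: 19.98
tcp_pos: [0.4766, 0.2333, 0.0784]
tcp_rot: [3.142, 0.0, -3.099]
ft_force: [0.6, -0.3, -0.1]
width: 0.0283
grip_force: 59.6
t: 20.48
tcp_pos: [0.4764, 0.2332, 0.0732]
tcp_rot: [-3.142, -0.0, -3.099]
ft_force: [0.0, 0.2, -0.7]
width: 0.0281
grip_force: 59.6
```

```bash
python3 -m inch '[{"rot":[0,0,0],"travel":[0,-0.3,1.5],"fingers":1},{"rot":[0,0,0],"travel":[0,-0.3,3],"fingers":1},{"rot":[0,0,0],"travel":[0,-0.3,4],"fingers":1},{"rot":[0,0,0],"travel":[0,-0.3,4],"fingers":1}]'
python3 -m inch '[{"rot":[0,0,0],"travel":[0,0,2],"fingers":1},{"rot":[0,0,0],"travel":[0,0,4],"fingers":1},{"rot":[0,0,0],"travel":[0,0,4],"fingers":1}]'
python3 -m inch '[{"rot":[0,0,0],"travel":[0,0,2],"fingers":1},{"rot":[0,0,0],"travel":[0,0,4],"fingers":1},{"rot":[0,0,0],"travel":[0,0,4],"fingers":1}]'
```

```text
t: 20.98
tcp_pos: [0.4772, 0.2331, 0.0698]
tcp_rot: [3.141, 0.001, -3.099]
ft_force: [-0.3, -0.4, 4.7]
width: 0.0282
grip_force: 60.2
t: 21.35
tcp_pos: [0.4769, 0.2329, 0.0653]
tcp_rot: [3.141, 0.001, -3.099]
ft_force: [1.3, 0.8, 1.9]
width: 0.0282
grip_force: 59.9
t: 21.72
tcp_pos: [0.4766, 0.2329, 0.0611]
tcp_rot: [3.142, 0.0, -3.099]
ft_force: [2.5, 1.4, 1.3]
width: 0.0282
grip_force: 59.9
```

```bash
python3 -m inch '[{"rot":[0,0,0],"travel":[0,0,1.5],"fingers":1},{"rot":[0,0,0],"travel":[0,0,3],"fingers":1},{"rot":[0,0,0],"travel":[0,0,3],"fingers":1}]'
python3 -m inch '[{"rot":[0,0,0],"travel":[0,0,1.5],"fingers":1},{"rot":[0,0,0],"travel":[0,0,3],"fingers":1},{"rot":[0,0,0],"travel":[0,0,3],"fingers":1}]'
```

```text
t: 22.1
tcp_pos: [0.4766, 0.2329, 0.0581]
tcp_rot: [3.142, 0.0, -3.099]
ft_force: [2.2, -0.1, 4.2]
width: 0.0282
grip_force: 60.0
t: 22.48
tcp_pos: [0.4766, 0.2329, 0.0551]
tcp_rot: [3.142, 0.0, -3.099]
ft_force: [1.0, 0.4, 3.2]
width: 0.0282
grip_force: 60.0
```

```bash
python3 -m inch '[{"rot":[0,0,0],"travel":[0,0,1.2],"fingers":1},{"rot":[0,0,0],"travel":[0,0,2.4],"fingers":1},{"rot":[0,0,0],"travel":[0,0,3.6],"fingers":1},{"rot":[0,0,0],"travel":[0,0,3.6],"fingers":1}]'
python3 -m inch '[{"rot":[0,0,0],"travel":[0,0,1.2],"fingers":1},{"rot":[0,0,0],"travel":[0,0,2.4],"fingers":1},{"rot":[0,0,0],"travel":[0,0,2.4],"fingers":1}]'
python3 -m inch '[{"rot":[0,0,0],"travel":[0,0,1],"fingers":1},{"rot":[0,0,0],"travel":[0,0,2],"fingers":1},{"rot":[0,0,0],"travel":[0,0,2],"fingers":1}]'
```

```text
t: 22.98
tcp_pos: [0.4766, 0.2329, 0.0516]
tcp_rot: [3.142, 0.0, -3.099]
ft_force: [1.6, 0.2, 2.7]
width: 0.0283
grip_force: 60.0
t: 23.35
tcp_pos: [0.4766, 0.2329, 0.0493]
tcp_rot: [3.142, 0.0, -3.099]
ft_force: [0.8, 0.3, 3.4]
width: 0.0284
grip_force: 60.1
t: 23.72
tcp_pos: [0.477, 0.233, 0.049]
tcp_rot: [-3.141, 0.001, -3.099]
ft_force: [-4.1, -1.4, 18.9]
width: 0.0283
grip_force: 61.9
```

```bash
python3 - <<'E'
from h import *
d={n:snap(n) for n in('wrist','side')};o=manip.observe();print(o['tcp_pos']*1e3,o['ft_force'])
p=pickle.load(open('press1.pkl','rb'))
f=lambda c:cv2.resize(c['frame'][150:350,220:340],None,fx=3,fy=3,interpolation=cv2.INTER_CUBIC)
cv2.imwrite('pics/press2.png',np.hstack([f(p['wrist']),f(d['wrist'])])[:,:,::-1])
E
```

```text
[477.05501861 233.03424545  49.04520957] [-4.73862823 -2.74785693 20.06488288]
```

View pics/press2.png

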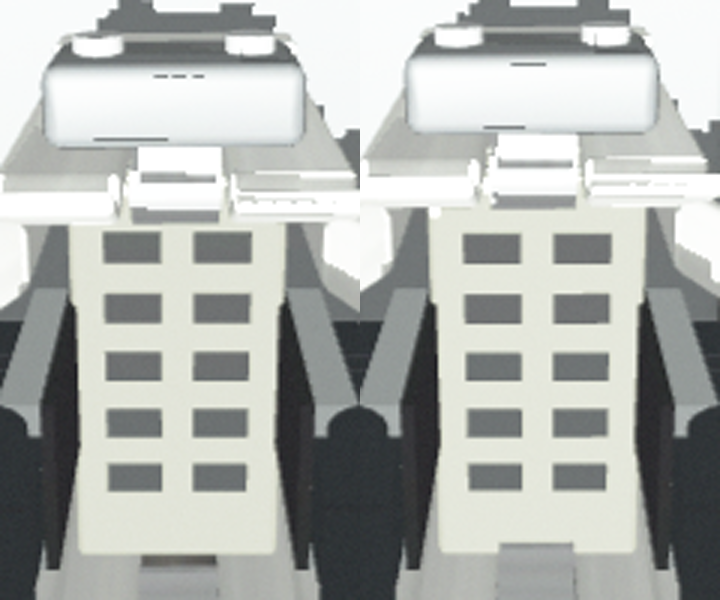

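Right half: both lip tongues (near (535,180), far (536,570)) overlap the cassette's ends, and 20 N stands with the TCP stopped at 49 mm. That is the bottom stop, so I release and rise.

```bash
python3 -m inch '[{"rot":[0,0,0],"travel":[0,0,0],"fingers":-0.3},{"rot":[0,0,0],"travel":[0,0,0],"fingers":-0.3},{"rot":[0,0,0],"travel":[0,0,0],"fingers":-0.3},{"rot":[0,0,0],"travel":[0,0,0],"fingers":-0.3},{"rot":[0,0,0],"travel":[0,0,-20],"fingers":-0.3},{"rot":[0,0,0],"travel":[0,0,-60],"fingers":-0.3},{"rot":[0,0,0],"travel":[0,0,-110],"fingers":-1},{"rot":[0,0,0],"travel":[0,0,-115],"fingers":-1},{"rot":[0,0,0],"travel":[0,0,-115],"fingers":-1}]'
python3 - <<'E'
from h import *
d={n:snap(n) for n in('wrist','side')}
w=d['wrist']['frame'];a=cv2.resize(w[60:360,170:390],None,fx=2,fy=2,interpolation=cv2.INTER_CUBIC)
b=cv2.resize(d['side']['frame'][69:169,256:346],None,fx=4,fy=4,interpolation=cv2.INTER_CUBIC)
o=np.zeros((600,800,3),np.uint8);o[:,:440]=a;o[:400,440:]=b
cv2.imwrite('pics/rel2.png',o[:,:,::-1])
E
```

```text
t: 24.95
tcp_pos: [0.4765, 0.2329, 0.1622]
tcp_rot: [3.142, 0.0, -3.099]
ft_force: [-0.3, 0.2, -0.1]
width: 0.0852
grip_force: 0.0
```

View pics/rel2.png

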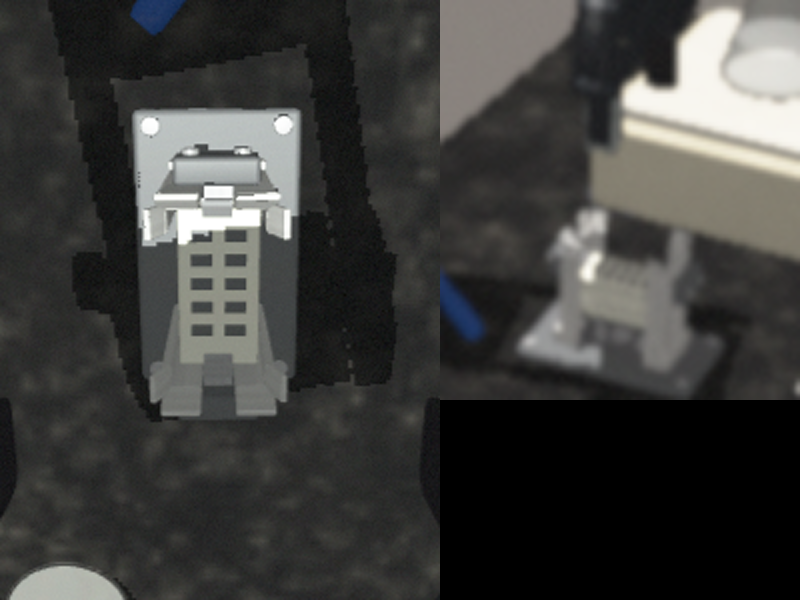

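After release, the wrist crop shows cassette 2 flat under both lips at the level the first one had (slots at rows 236–330, lips at (218,200) and (218,367)). The side crop shows a two-high stack.

```bash
python3 -c "
from cell import manip
print(manip.job_done())"
```

```text
the job is handed in; nothing more can be done
None
```

Both white cassettes are caught flat under the lips; the second was pressed to a firm stop at about 20 N and released. The beaker and wash bottle were not touched, and I handed the job in at about 25 s; no verdict came back.

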